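Fork-gauge a bar stub and sort it

TASK

Take the bar stub that is waiting on the gauge's base plate and try it upright from above in the gauge's slot. If it goes down into the slot it has passed: stand it upright in the long bay of the sorting tray. If it stops on top of the jaws it is rejected: stand it upright in the short bay. Leave the other stub, the one on the plywood, where it is.

Things in the scene. Friction and masses are not known exactly. Their poses are not given: they have to be found in the camera images.
- stub_1: One aluminium round-bar stub, 80 mm tall, standing, diameter 30 or 44 mm (one stub of each size; the gauge tells which), 0.1 to 0.45 kg. Origin: centre of its underside, z up its axis. At the start one stub waits on the bare half of the gauge plate, the other stands on a plywood offcut, 10 mm thick, elsewhere on the bench.
- stub_2: The other aluminium round-bar stub, 80 mm tall, standing, diameter 30 or 44 mm (one stub of each size; the gauge tells which), 0.1 to 0.45 kg. Origin: centre of its underside, z up its axis. At the start one stub waits on the bare half of the gauge plate, the other stands on a plywood offcut, 10 mm thick, elsewhere on the bench.
- gauge: Fixed fork gauge. Steel plate 90 (x) by 220 (y) by 10 mm; origin: centre of its underside, z up. Two jaws, each 80 (x) by 24 (y) mm, tops at z = 38, form a slot 38 mm wide along x, open above and at both ends, centre x = 0, y = -57, floor z = 10. A stub waits at x = 0, y = +65 (within 12). A 30 mm stub goes down to the floor, a 44 mm one stops on the jaws, its underside at z = 38.
- tray: Fixed open aluminium sorting tray, 260 (x) by 130 (y) by 30 mm high, walls and floor 5 mm thick; origin: centre of its underside, z up. A divider at x = +25 mm makes two bays. Long bay (passed): inside 148 by 120 mm, centre x = -51, y = 0. Short bay (rejected): inside 98 by 120 mm, centre x = +76, y = 0.
Mind the look-alikes: they are no part of the job. Leave any blue look-alike of the stub_1 alone.

How it is judged:
By the outcome, as a careful person would: the job done as asked, in the order asked, and still so for the second after the job is handed in, with the robot touching nothing.
It also fails if it takes over 48 s, if anything falls off the work surface, if the arm or the gripper's body presses on something with over 40 N, if the wrist force passes 120 N, or if a joint passes its speed limit or range.

ROBOT

A 6-joint arm with a two-finger parallel gripper is mounted at the origin on the work surface. World frame = base frame: x ahead of the robot, y to its left, z up, the work surface at z = 0. Lengths are in mm, angles in rad, forces in N, time in s.
With the tool pointing down it reaches from about 300 to 775 mm from the base axis. Payload 14.6 kg.
Tool frame: the origin (TCP) lies midway between the tips of the shut fingers; the grasp point (between the pads) lies 19 mm behind it; z points along the fingers, y is the line along which they close (so a half turn about z gives the same grasp; the last joint's range is limited). The gripper opens to 94 mm and grips with 3 to 60 N. Pads are 16 mm wide; open, the fingers measure 119 mm over their backs; the gripper's body (75 mm by 177 mm) begins 78 mm behind the grasp point.
Start: joints at [1.171, 0.3, 1.521, -0, 1.321, -0.067], TCP at [179.677, 519.813, 205.446] pointing down, gripper open.
Joint ranges: [-3.03, 3.03], [-0.79, 2.21], [0.23, 2.52], [-1.04, 4.18], [0, 3.07], [-2.55, 2.55]. Speed limits (rad/s): [2.22, 2.22, 2.57, 3.14, 3.14, 3.14].

INTERFACE

Orientations are given as [roll, pitch, yaw] about the fixed x, y, z axes, in that order (R = Rz(yaw) Ry(pitch) Rx(roll)).
In Python, from cell import manip gives the robot as it stands.
- The arm moves only by the shell command python3 -m creep 'ROWS' [OPENING] [FORCE]. ROWS is text: rows parted by semicolons, each of 6 numbers parted by spaces: the shift along the tool's x, y, z normalised to -1 to 1, where 1 is 4 cm, then the turn, a rotation vector about the tool's x, y, z normalised to -1 to 1, where 1 is pi rad. In form: dx dy dz ax ay az; .... A call has 1 to 20 rows; each row shifts and turns the commanded pose from where the row before left it, along the tool's axes as they then stand; what a row does not reach is not made up. A row lasts 1/8 s, in which the tool goes at most 62.5 mm and 10.7 degrees, less where a joint would pass 70% of its speed; a pose out of reach is approached as far as the arm can. A call with a number of a shift or a turn outside -1 to 1 is refused whole. A call with a gripper value outside its range is refused whole. OPENING is the closure, from 0 (fully open) to 1 (shut), set as the call begins (- or left out, the last holds). The fingers move at their own pace and stop on an object; FORCE is the grip in N (left out, the last holds). Time passes only in rows, so rows that do not move let the fingers close. It gives the time, the measured TCP pose, the force, the opening and the grip force at its end, in the units of the state.
- manip.read_state(): the state, without advancing time (a new reading comes with each control period).
- manip.camera(name): name is "side" or "top"; returns a dict with "color" (420x560x3 uint8, red, green, blue), "range_z" (420x560 float32, mm along the optical axis (not along the pixel's ray), 0 where there is no reading), "camera_matrix" (3x3 intrinsics, pixels), "T" (4x4, takes a point from camera to world coordinates). Camera axes: x right, y down, z forward; pixel columns grow to the right and rows downward; lengths in mm; the calibration is good to about 2 mm. A picture is of the moment at which its call begins.
- manip.sign_off(): hands the job in; it is judged then, once.
The state is a dict: "clock": time; "joints": joint angles; "qd": joint speeds; "effort": joint torques, N m; "eef_pos": TCP position; "eef_rot": TCP orientation; "wrist_force": force on the tool from outside, world axes, zero at the start; "moment": the same for the moment, N m; "finger_gap": finger opening in mm; "finger_force": force on a finger pad.
Only numpy, scipy, OpenCV 4.12 (cv2) and the standard library are available. Lean on these libraries where they do the work, as an engineer would, in place of code of your own. Each camera call takes 0.05 s, during which the arm holds its last target. There are 200 camera calls.

## Working session

There is one attempt and no reset: what is moved stays moved. The work goes in short steps, Python scripts to look and compute and a shell command to move; the robot and the scene stay as the last step left them, time stands still between calls to the robot, and variables do not carry over. Pictures are saved under pics/ and viewed, at most 10 in all, crops included, and the job is handed in when it is done.

```bash
mkdir -p pics; cat > h.py <<'E'
import numpy as np, cv2
from cell import manip
def snap(name,fn=None):
    c=manip.camera(name)
    np.savez(f'/tmp/{name}.npz',**{k:c[k] for k in('color','range_z','camera_matrix','T')})
    if fn: cv2.imwrite(fn,c['color'][...,::-1])
    return c
def load(n): return dict(np.load(f'/tmp/{n}.npz'))
def cloud(c):
    K=c['camera_matrix'];h,w=c['range_z'].shape
    u,v=np.meshgrid(np.arange(w),np.arange(h));z=c['range_z']
    p=np.stack([(u-K[0,2])/K[0,0]*z,(v-K[1,2])/K[1,1]*z,z],-1)
    return p@c['T'][:3,:3].T+c['T'][:3,3]
def ray(c,u,v,zp):
    K=c['camera_matrix'];d=c['T'][:3,:3]@np.array([(u-K[0,2])/K[0,0],(v-K[1,2])/K[1,1],1]);o=c['T'][:3,3]
    return o+d*(zp-o[2])/d[2]
E
python3 - <<'E'
from h import *
for n in('top','side'):
    c=snap(n,f'pics/{n}0.png');print(n,c['T'].round(3).tolist())
s=manip.read_state();print(s)
E
```

```text
top [[-0.026, -0.975, 0.221, 328.072], [-1.0, 0.026, -0.002, 70.553], [-0.004, -0.221, -0.975, 1119.225], [0.0, 0.0, 0.0, 1.0]]
side [[0.9, -0.305, 0.312, 235.22], [-0.436, -0.599, 0.672, -675.084], [-0.018, -0.74, -0.672, 748.667], [0.0, 0.0, 0.0, 1.0]]
{'clock': 0.1, 'joints': array([ 1.17141861e+00,  3.00417408e-01,  1.52149418e+00, -6.02457547e-06,
        1.32069508e+00, -6.65365431e-02]), 'qd': array([-0.00018384, -0.00094336, -0.00154489,  0.00014542, -0.00177003,
       -0.00060622]), 'effort': array([-1.23467387e-03, -5.32647300e+01, -3.53277791e+01,  7.08534429e-02,
        2.34547199e-02, -5.37393225e-05]), 'eef_pos': array([179.58505321, 519.61743243, 204.95254251]), 'eef_rot': array([-3.14058050e+00, -6.15963563e-05,  2.80875295e+00]), 'wrist_force': array([-0.14476302,  0.7987986 , -0.17228282]), 'moment': array([-0.05812045, -0.03378708,  0.02643576]), 'finger_force': 0.0, 'finger_gap': 93.74263331625048}
```

View pics/top0.png

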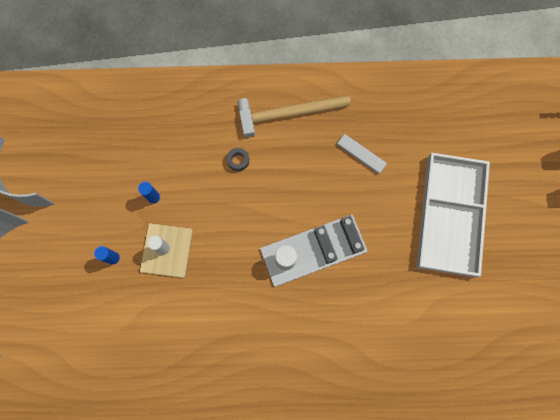

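View pics/side0.png

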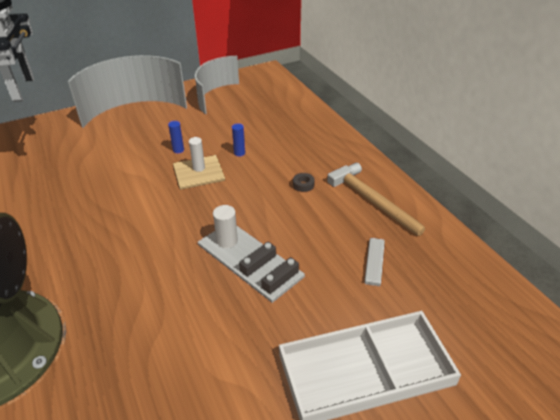

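The top view shows the gauge at about (313,250), with a grey-white stub standing on its bare half at (286,257). The tray is at (453,215), and its short bay is the upper one, above the divider at row 203.

Things that could be taken for the stub, by top-view pixel:
- the plate stub at (286,257)
- the plywood stub at (160,245)
- blue look-alikes at (149,193) and (107,256)

I choose (286,257), because it stands on the gauge plate. Next I measure it and check it in a close crop.

```bash
python3 - <<'E'
from h import *
t=load('top');s=load('side')
for n,c,(u0,u1,v0,v1) in(('top',t,(255,375,205,295)),('side',s,(190,310,195,305))):
    P=cloud(c);Q=P[v0:v1,u0:u1].reshape(-1,3);Q=Q[np.isfinite(Q).all(1)]
    z=Q[:,2];print(n,np.histogram(z,bins=np.arange(-5,110,5)))
    T=Q[(z>80)];print(' stub top z',np.median(T[:,2]),'circ',cv2.minEnclosingCircle(T[:,:2].astype(np.float32)),len(T))
    m=z>5
    print(' plate rect',cv2.minAreaRect(Q[m][:,:2].astype(np.float32)))
    J=Q[(z>30)&(z<50)]; print(' jaw z',np.median(J[:,2]))
    # tray
for n,c,(u0,u1,v0,v1) in(('top',t,(410,500,145,285)),('side',s,(270,470,305,419))):
    Q=cloud(c)[v0:v1,u0:u1].reshape(-1,3);R=Q[(Q[:,2]>20)&(Q[:,2]<45)]
    print(n,'tray',cv2.minAreaRect(R[:,:2].astype(np.float32)),np.median(R[:,2]),'floor',np.median(Q[(Q[:,2]>2)&(Q[:,2]<12)][:,2]))
a=cv2.resize(t['color'][200:300,250:380],None,fx=4,fy=4,interpolation=cv2.INTER_CUBIC)
b=cv2.resize(s['color'][195:305,185:315],(520,440),interpolation=cv2.INTER_CUBIC)
b=b[:400];w=np.hstack([a[:,:400],b[:,:400]])
cv2.imwrite('pics/crop.png',w[...,::-1])
E
```

```text
top (array([3525, 3111, 1491, 1171,   50,   42,   27,  114,  564,  175,   12,
          4,    6,    4,    5,    6,    5,    6,  195,  159,    1,    0]), array([ -5,   0,   5,  10,  15,  20,  25,  30,  35,  40,  45,  50,  55,
        60,  65,  70,  75,  80,  85,  90,  95, 100, 105]))
 stub top z 90.06387472152846 circ ((409.69464111328125, 55.89383316040039), 82.92876434326172) 410
 plate rect ((465.2567443847656, -23.961868286132812), (265.1411437988281, 258.4808654785156), 2.7055625915527344)
 jaw z 37.886039290365716
side (array([6814, 2096, 1534,  560,  159,  161,  179,  207,  683,  130,   36,
         31,   45,   37,   43,   40,   42,   44,  229,   48,    0,    0]), array([ -5,   0,   5,  10,  15,  20,  25,  30,  35,  40,  45,  50,  55,
        60,  65,  70,  75,  80,  85,  90,  95, 100, 105]))
 stub top z 88.80032098544734 circ ((354.52783203125, -300.8391418457031), 392.8023376464844) 378
 plate rect ((419.34844970703125, -309.0460510253906), (796.8074340820312, 191.43206787109375), 76.805419921875)
 jaw z 36.93212881325235
top tray ((564.3246459960938, -326.2456359863281), (132.3578643798828, 262.313232421875), 78.8381576538086) 28.68395109706148 floor 4.804297920618524
side tray ((560.632080078125, -326.10992431640625), (133.28857421875, 262.6875305175781), 78.98406982421875) 28.124318317442544 floor 4.390116338459336
```

View pics/crop.png

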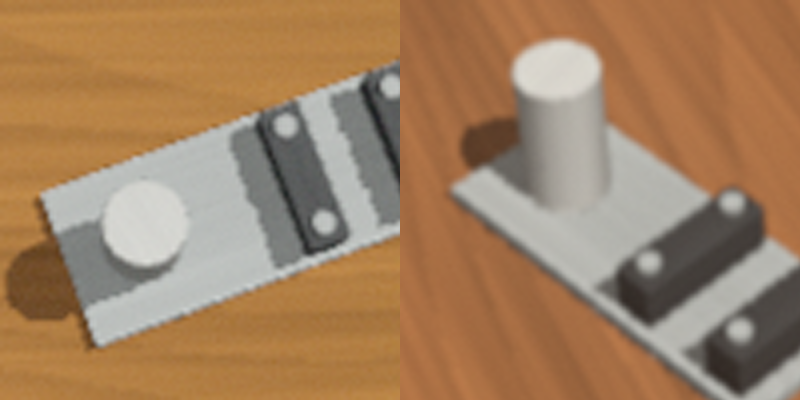

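The crop shows a plain white-grey stub standing on the bare half of the plate (crop (145,222) = top (286,256)), beside the two dark jaws. It is the right one, and it looks like the wide one. Now cleaner fits.

```bash
python3 - <<'E'
from h import *
fit={}
for n,(su,sv),(ju) in(('top',(286,257),[(325,244),(351,234)]),('side',(225,215),[(257,258),(280,275)])):
    c=load(n);P=cloud(c);col=c['color'].astype(int)
    def comp(m,u,v):
        _,l=cv2.connectedComponents(m.astype(np.uint8),connectivity=4);L=l[max(0,v-6):v+7,u-6:u+7];L=L[L>0]
        return l==np.bincount(L.ravel()).argmax()
    z=P[...,2]
    m=comp((abs(z-89.5)<5),su,sv);Q=P[m]
    (cx,cy),(a,b),_=cv2.fitEllipse(cv2.convexHull(Q[:,:2].astype(np.float32)))
    vs,us=np.nonzero(m);r=ray(c,us.mean(),vs.mean(),90)
    print(n,'stub',cx,cy,a,b,'ray centroid',r[:2],'z',np.median(Q[:,2]),'area diam',2*np.sqrt(cv2.contourArea(cv2.convexHull(Q[:,:2].astype(np.float32)))/np.pi))
    for u,v in ju:
        m=comp((abs(z-38)<6)&(col.sum(-1)<420),u,v);m=cv2.morphologyEx(m.astype(np.uint8),cv2.MORPH_CLOSE,np.ones((5,5)))>0
        Q=P[m];Q=Q[abs(Q[:,2]-38)<5];print(' jaw',cv2.minAreaRect(Q[:,:2].astype(np.float32)),np.median(Q[:,2]),len(Q))
    # plate by grey on z=10
    b=(255,375,205,295) if n=='top' else (190,310,195,305)
    g=np.zeros(z.shape,bool);sat=col.max(-1)-col.min(-1)
    g[b[2]:b[3],b[0]:b[1]]=(sat<40)[b[2]:b[3],b[0]:b[1]]
    g&=abs(z-10)<4
    pp=P[g];print(' plate',cv2.minAreaRect(pp[:,:2].astype(np.float32)),np.median(pp[:,2]))
    # tray long-bay: divider
    b=(410,500,145,285) if n=='top' else (270,470,305,419)
    Q=P[b[2]:b[3],b[0]:b[1]].reshape(-1,3);Q=Q[abs(Q[:,2]-29)<4]
    (x,y),_,_=cv2.minAreaRect(Q[:,:2].astype(np.float32))
    d=np.radians(np.array([78.9-90]));e=np.array([np.cos(d),np.sin(d)]).ravel();f=np.array([-e[1],e[0]])
    for nm,ax in(('e',e),('f',f)):
        o=np.array([-ax[1],ax[0]]);k=abs((Q[:,:2]-[x,y])@o)<(45)
        print(' tray along',nm,ax.round(3),np.histogram((Q[k][:,:2]-[x,y])@ax,bins=np.arange(-140,141,10))[0])
E
```

```text
top stub 470.4411926269531 49.40593338012695 42.556060791015625 43.617671966552734 ray centroid [470.20440028  49.57517981] z 89.74928806451226 area diam 42.63057550150325
 jaw ((500.9931945800781, -37.95217514038086), (79.75458526611328, 24.10716438293457), 18.74411964416504) 37.989617245904924 380
 jaw ((521.441162109375, -96.39158630371094), (80.2553939819336, 24.162988662719727), 18.81371307373047) 37.74398670042876 386
 plate ((492.63604736328125, -13.892837524414062), (89.6531982421875, 220.2451934814453), 18.929821014404297) 9.77550591137367
 tray along e [ 0.981 -0.193] [ 16  95   0   0   0   0   0   0   0   0   0   0   0   0   0   0 111   0
   0   0   0   0   0   0   0   0 102   4]
 tray along f [0.193 0.981] [  0   0   0   0   0   0   0 104  22  12  12  14  13  13  13  11  12  13
  14  21 107   0   0   0   0   0   0   0]
side stub 466.22857666015625 50.161808013916016 42.502681732177734 46.484867095947266 ray centroid [465.12190536  46.7024636 ] z 88.70785618382718 area diam 43.32338150795456
 jaw ((497.4284973144531, -38.42979431152344), (80.84552001953125, 25.828115463256836), 18.52448272705078) 36.985284608018446 397
 jaw ((517.4456176757812, -96.67469787597656), (81.30268859863281, 25.5015926361084), 18.543628692626953) 36.96120547482417 428
 plate ((488.0493469238281, -14.001304626464844), (91.2870864868164, 223.2666473388672), 19.149858474731445) 9.078799154392755
 tray along e [ 0.981 -0.193] [ 48 148   0   0   0   0   0   0   0   0   0   0   0   0   0   0 194   0
   0   0   0   0   0   0   0   0 196   4]
 tray along f [0.193 0.981] [  0   0   0   0   0   0   0 247  36  26  22  23  19  22  20  26  19  21
  20  54 159   0   0   0   0   0   0   0]
```

Both cameras agree: the stub is about 44 mm wide at (468, 49.5) with its top at 89–90, the slot centre is (509.3, -67.4), and the tray centre is (562.5, -326.2) at yaw -11°. I keep the tool yaw at 2.809 and hover over the stub.

```bash
python3 -m creep '-0.4 -0.33 0 0 0 0;-0.82 -0.675 0 0 0 0;-0.82 -0.675 0 0 0 0;-0.82 -0.675 0 0 0 0;-0.82 -0.675 0 0 0 0;-0.82 -0.675 0 0 0 0;-0.82 -0.675 0 0 0 0;-0.82 -0.675 0 0 0 0;-0.82 -0.675 0 0 0 0;-0.82 -0.675 0 0 0 0;-0.82 -0.675 0 0 0 0;-0.82 -0.675 0 0 0 0;-0.82 -0.675 0 0 0 0;-0.4 -0.33 0 0 0 0;0 0 0 0 0 0;0 0 0 0 0 0' 0 30
cat >> h.py <<'E'
def need(x,y,z):
    from scipy.spatial.transform import Rotation as R
    s=manip.read_state();r=R.from_euler('xyz',s['eef_rot']).as_matrix()
    print('at',s['eef_pos'].round(1),s['eef_rot'].round(3),'t',s['clock'],'units',(r.T@(np.array([x,y,z])-s['eef_pos'])/40).round(3),'F',s['wrist_force'].round(1),'gap',round(s['finger_gap'],1))
E
python3 -c "
from h import *
need(468,49.5,51)"
```

```text
clock: 2.1
eef_pos: [466.8, 49.7, 205.4]
eef_rot: [-3.142, -0.0, 2.809]
wrist_force: [-0.3, 0.8, -0.4]
finger_gap: 94.0
finger_force: 0.0
at [466.8  49.7 205.4] [-3.142 -0.     2.809] t 2.1 units [-0.03   0.004  3.86 ] F [-0.3  0.8 -0.4] gap 94.0
```

```bash
python3 -m creep '-0.03 0 0.5 0 0 0;0 0 0.8 0 0 0;0 0 0.8 0 0 0;0 0 0.7 0 0 0;0 0 0.5 0 0 0;0 0 0.35 0 0 0;0 0 0.21 0 0 0;0 0 0 0 0 0;0 0 0 0 0 0' && python3 -m creep '0 0 0 0 0 0;0 0 0 0 0 0;0 0 0 0 0 0;0 0 0 0 0 0;0 0 0 0 0 0;0 0 0 0 0 0;0 0 0 0 0 0;0 0 0 0 0 0' 1 30
```

```text
clock: 3.22
eef_pos: [468.9, 49.3, 51.6]
eef_rot: [3.141, 0.001, 2.809]
wrist_force: [-0.4, 0.4, 0.8]
finger_gap: 94.1
finger_force: 0.0
clock: 4.22
eef_pos: [468.6, 49.2, 51.0]
eef_rot: [3.142, 0.0, 2.809]
wrist_force: [0.7, -0.2, -0.7]
finger_gap: 43.1
finger_force: 30.0
```

Gripped at 43 mm gap. Lift, and measure the stub in hand against the slot.

```bash
python3 -m creep '0 0 -0.3 0 0 0;0 0 -0.6 0 0 0;0 0 -0.6 0 0 0;0 0 -0.3 0 0 0;0 0 0 0 0 0' 1 30
python3 -c "
from h import *
need(509.5,-67.6,111)"
```

```text
clock: 4.85
eef_pos: [468.8, 49.2, 123.6]
eef_rot: [3.141, 0.001, 2.809]
wrist_force: [0.0, -0.3, -4.2]
finger_gap: 43.0
finger_force: 30.0
at [468.8  49.2 123.6] [3.141e+00 1.000e-03 2.809e+00] t 4.85 units [-1.915 -2.428  0.316] F [ 0.  -0.3 -4.2] gap 43.0
```

```bash
python3 -m creep '-0.25 -0.3 0 0 0 0;-0.5 -0.6 0 0 0 0;-0.5 -0.6 0 0 0 0;-0.4 -0.55 0 0 0 0;-0.265 -0.378 0 0 0 0;0 0 0 0 0 0;0 0 0 0 0 0;0 0 0 0 0 0' 1 30
python3 - <<'E'
from h import *
need(509.5,-67.6,79)
for n in('top','side'):
    c=snap(n,f'pics/{n}1.png')
a=[cv2.resize(load('top')['color'][200:300,280:380],(400,400),interpolation=cv2.INTER_CUBIC),cv2.resize(load('side')['color'][170:300,200:330],(400,400),interpolation=cv2.INTER_CUBIC)]
cv2.imwrite('pics/crop1.png',np.hstack(a)[...,::-1])
E
```

```text
clock: 5.85
eef_pos: [509.1, -67.0, 123.0]
eef_rot: [3.142, -0.0, 2.81]
wrist_force: [0.4, 0.9, -3.1]
finger_gap: 42.9
finger_force: 30.0
at [509.1 -67.  123. ] [ 3.142 -0.     2.81 ] t 5.85 units [-0.014 -0.011  1.101] F [ 0.4  0.9 -3.1] gap 42.9
```

View pics/crop1.png

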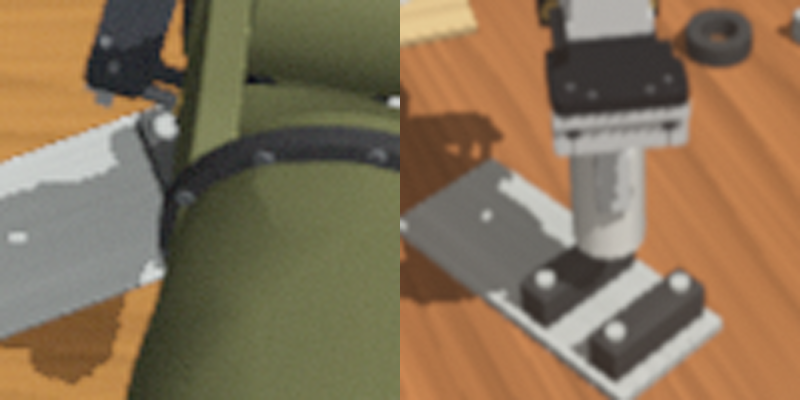

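In the side crop the stub hangs upright above the slot at (605,240), underside about 44 mm above the jaws. The arm hides it in the top view. Lower it gently while watching the force.

```bash
python3 -m creep '-0.014 -0.011 0.25 0 0 0;0 0 0.4 0 0 0;0 0 0.25 0 0 0;0 0 0.12 0 0 0;0 0 0 0 0 0;0 0 0 0 0 0' && python3 -m creep '0 0 0.03 0 0 0;0 0 0.03 0 0 0;0 0 0.03 0 0 0;0 0 0 0 0 0' && python3 -m creep '0 0 0.025 0 0 0;0 0 0.025 0 0 0;0 0 0 0 0 0'
```

```text
clock: 6.7
eef_pos: [509.9, -68.3, 82.6]
eef_rot: [3.142, 0.001, 2.809]
wrist_force: [-0.0, -0.3, -3.3]
finger_gap: 42.7
finger_force: 30.0
clock: 7.2
eef_pos: [509.7, -68.2, 79.0]
eef_rot: [-3.142, 0.0, 2.809]
wrist_force: [-0.2, 0.1, 2.2]
finger_gap: 42.4
finger_force: 30.0
clock: 7.58
eef_pos: [510.4, -68.2, 78.6]
eef_rot: [3.141, 0.002, 2.809]
wrist_force: [-7.7, 1.8, 21.7]
finger_gap: 42.5
finger_force: 30.0
```

```bash
python3 - <<'E'
from h import *
c=snap('side')
cv2.imwrite('pics/crop2.png',cv2.resize(c['color'][170:300,200:330],(500,500),interpolation=cv2.INTER_CUBIC)[...,::-1])
E
python3 -m creep '0 0 -0.3 0 0 0;0 0 -0.6 0 0 0;0 0 -0.6 0 0 0;0 0 -0.3 0 0 0;0 0 0 0 0 0'
python3 -c "
from h import *
need(637.1,-340.9,46)"
```

```text
clock: 8.25
eef_pos: [509.8, -68.3, 149.0]
eef_rot: [3.141, 0.001, 2.809]
wrist_force: [-1.2, -0.3, -4.0]
finger_gap: 42.4
finger_force: 30.0
at [509.8 -68.3 149. ] [3.141e+00 1.000e-03 2.809e+00] t 8.25 units [-5.231 -5.403  2.578] F [-1.2 -0.3 -4. ] gap 42.4
```

View pics/crop2.png

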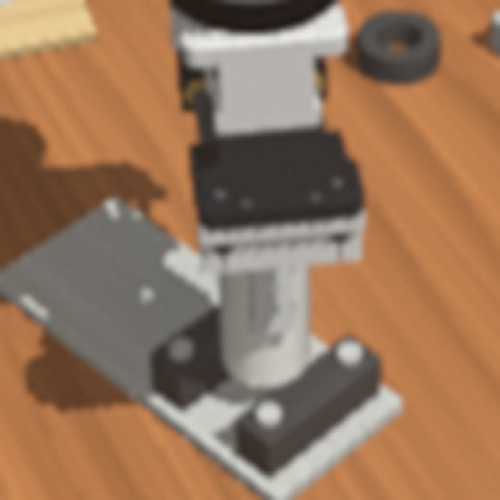

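The stub rests across the slot on both jaws (crop (265,380)), and the arm met 22 N at underside z≈38. It is rejected, so it goes to the short bay.

```bash
python3 -m creep '-0.2 -0.2 0 0 0 0;-0.45 -0.47 0 0 0 0;-0.6 -0.62 0 0 0 0;-0.6 -0.62 0 0 0 0;-0.6 -0.62 0 0 0 0;-0.6 -0.62 0 0 0 0;-0.6 -0.62 0 0 0 0;-0.6 -0.62 0 0 0 0;-0.55 -0.57 0 0 0 0;-0.3 -0.3 0 0 0 0;-0.13 -0.14 0 0 0 0;0 0 0 0 0 0;0 0 0 0 0 0;0 0 0 0 0 0'
python3 - <<'E'
from h import *
need(637.1,-340.9,46)
a=[snap('side')['color'][260:420,260:480],snap('top')['color'][130:290,360:560]]
cv2.imwrite('pics/crop3.png',cv2.resize(np.hstack(a),None,fx=1.9,fy=1.9,interpolation=cv2.INTER_CUBIC)[...,::-1])
E
```

```text
clock: 10.0
eef_pos: [636.8, -340.2, 148.9]
eef_rot: [-3.142, 0.0, 2.809]
wrist_force: [0.6, 0.3, -3.3]
finger_gap: 42.8
finger_force: 30.0
at [ 636.8 -340.2  148.9] [-3.142  0.     2.809] t 10.0 units [-0.012 -0.014  2.572] F [ 0.6  0.3 -3.3] gap 42.8
```

View pics/crop3.png

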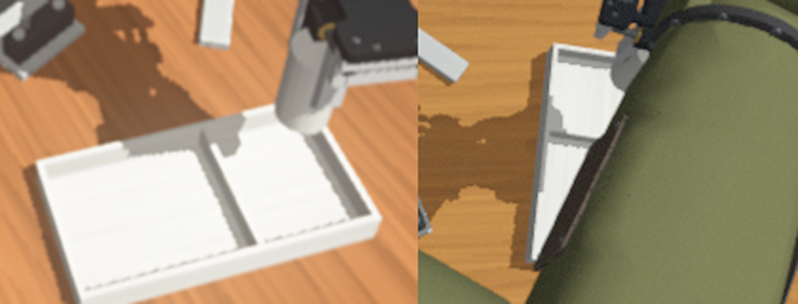

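The stub hangs above the short bay (side crop (305,125)), and the offset fits its 100 mm height above the floor. Lower it.

```bash
python3 -m creep '-0.012 -0.014 0.3 0 0 0;0 0 0.6 0 0 0;0 0 0.6 0 0 0;0 0 0.5 0 0 0;0 0 0.3 0 0 0;0 0 0.17 0 0 0;0 0 0 0 0 0;0 0 0 0 0 0' && python3 -m creep '0 0 0.03 0 0 0;0 0 0.03 0 0 0;0 0 0.03 0 0 0;0 0 0 0 0 0'
```

```text
clock: 11.1
eef_pos: [637.4, -341.6, 50.7]
eef_rot: [-3.141, 0.001, 2.809]
wrist_force: [-1.0, -0.0, -3.8]
finger_gap: 42.8
finger_force: 30.0
clock: 11.6
eef_pos: [637.0, -341.4, 46.1]
eef_rot: [3.142, -0.0, 2.809]
wrist_force: [-0.2, 0.1, -3.3]
finger_gap: 42.8
finger_force: 30.0
```

```bash
python3 -m creep '0 0 0.025 0 0 0;0 0 0.025 0 0 0;0 0 0 0 0 0'
```

```text
clock: 11.98
eef_pos: [637.3, -341.5, 46.0]
eef_rot: [-3.141, 0.001, 2.809]
wrist_force: [-5.1, 2.6, 8.7]
finger_gap: 42.6
finger_force: 30.0
```

Contact with the floor. Release, rise, and back off.

```bash
python3 -m creep '0 0 0 0 0 0;0 0 0 0 0 0;0 0 0 0 0 0;0 0 0 0 0 0;0 0 0 0 0 0;0 0 0 0 0 0;0 0 0 0 0 0;0 0 0 0 0 0' 0 && python3 -m creep '0 0 -0.2 0 0 0;0 0 -0.5 0 0 0;0 0 -0.8 0 0 0;0 0 -0.8 0 0 0;0 0 -0.8 0 0 0;0 0 -0.5 0 0 0;0.4 0.4 0 0 0 0;0.8 0.8 0 0 0 0;0.8 0.8 0 0 0 0;0.8 0.8 0 0 0 0;0.8 0.8 0 0 0 0;0.8 0.8 0 0 0 0;0.8 0.8 0 0 0 0;0.4 0.4 0 0 0 0;0 0 0 0 0 0;0 0 0 0 0 0'
python3 - <<'E'
from h import *
c=snap('side','pics/side4.png');t=snap('top')
for n,x in(('side',c),('top',t)):
    P=cloud(x).reshape(-1,3);Q=P[(abs(P[:,2]-85)<6)&(abs(P[:,0]-637)<45)&(abs(P[:,1]+341)<45)]
    print(n,len(Q),Q[:,2].mean() if len(Q) else'',cv2.minEnclosingCircle(Q[:,:2].astype(np.float32)) if len(Q) else '')
E
```

```text
clock: 12.98
eef_pos: [637.1, -341.4, 44.3]
eef_rot: [-3.142, 0.0, 2.809]
wrist_force: [-0.4, 0.3, 0.2]
finger_gap: 94.6
finger_force: 0.0
clock: 14.98
eef_pos: [499.1, -57.4, 188.6]
eef_rot: [-3.142, 0.001, 2.808]
wrist_force: [-0.0, -0.2, 0.5]
finger_gap: 93.8
finger_force: 0.0
side 551 83.9342981610037 ((634.2969360351562, -341.23394775390625), 23.257080078125)
top 331 84.4093618374035 ((637.3024291992188, -341.4502258300781), 23.02129554748535)
```

View pics/side4.png

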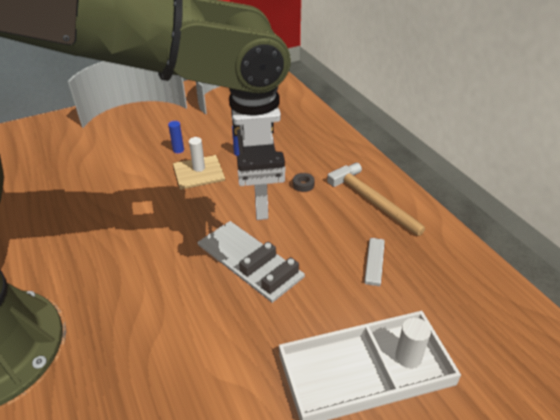

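The stub stands upright in the short bay at (413,343), top at z≈84–85. The other stub on the plywood at (197,155) has not moved, and the gripper is clear of everything.

```bash
python3 -c "
from cell import manip
print(manip.sign_off())"
```

```text
the job is handed in; nothing more can be done
None
```

The stub from the gauge plate stopped on top of the jaws (44 mm, rejected); it now stands upright in the tray's short bay, the plywood stub was left where it was, and the job was handed in at about 15 s.

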